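# Carry a loaded specimen tray to the hotplate with a lifter

### The arm

A 7-joint arm with a two-finger parallel gripper is mounted at the origin on the work surface. World frame = base frame: x ahead of the robot, y to its left, z up, the work surface at z = 0. Lengths are in m, angles in rad, forces in N, time in s.
With the tool pointing down it reaches from about 0.425 to 0.875 m from the base axis. Payload 4.7 kg.
Tool frame: the origin (TCP) lies midway between the tips of the shut fingers; the grasp point (between the pads) lies 19 mm behind it; z points along the fingers, y is the direction in which the jaws open and shut (so a half turn about z gives the same grasp; the last joint's range is limited). The gripper opens to 87 mm and grips with 3 to 60 N. Pads are 19 mm wide; open, the fingers measure 117 mm over their backs; the gripper's body (75 mm by 190 mm) begins 51 mm behind the grasp point.
Start: joints at [1.153, 0.321, -0.07, 1.45, 0.023, 1.371, -0.057], TCP at [0.272, -0.59, 0.223] pointing down, gripper open.
Joint ranges: [-2.86, 2.86], [-0.3, 2.09], [-1.38, 1.24], [0.06, 2.45], [-1.56, 4.7], [0.09, 2.05], [-2.69, 2.69]. Speed limits (rad/s): [2.57, 2.57, 3.14, 3.14, 3.14, 3.14, 3.14].

### API

Orientations are given as a rotation vector (axis times angle).
In Python, from bench import get_state, eyes, job gives the robot as it stands. The module is installed in compiled form; this text tells all that it offers.
- The arm moves only by the shell command python3 -m jog 'ROWS' [FORCE]. ROWS is JSON, a list that holds one entry, the list of rows, each a list of 5 numbers: the opening, from 0 (shut) to 1 (fully open), then the shift along the tool's x, y, z in units of 40 mm (1.0 is 40 mm), then the turn about the tool's z in units of 5 degrees (1.0 is 5 degrees). In form: [[[jaw, dx, dy, dz, turn], ...]]. A call has 1 to 10 rows; each row shifts and turns the commanded pose from where the row before left it, along the tool's axes as they then stand; what a row does not reach is not made up. A row lasts 1/8 s, in which the tool goes at most 62.5 mm and 10.7 degrees, less where a joint would pass 70% of its speed; a pose out of reach is approached as far as the arm can. A call is refused whole if a number of a shift passes 1 or a number of a turn 1, either way. A call with a gripper value outside its range is refused whole. The fingers move at their own pace and stop on an object; FORCE is the grip in N (left out, the last holds). Time passes only in rows, so rows that do not move let the fingers close. It gives the time, the measured TCP pose, the force and the opening at its end, in the units of the state.
- get_state(): the state, without advancing time (a new reading comes with each control period).
- eyes.get_image(name): name is "scene" or "top" or "wrist"; returns (picture, depth): 384x512x3 uint8, red, green, blue; 384x512 float32, m along the optical axis (not along the pixel's ray), 0 where there is no reading.
- eyes.camera_params(name): a dict with "camera_matrix" (3x3 intrinsics, pixels), "pose" (4x4, takes a point from camera to world coordinates); the wrist camera has in their place "mount" (4x4, takes a point from camera to tool coordinates, whose origin is the TCP and whose axes are the flange's). Camera axes: x right, y down, z forward; pixel columns grow to the right and rows downward; lengths in m; the calibration is good to about 2 mm. The wrist camera is an equidistant fisheye: a pixel r from the principal point sees the ray r / f radians off the axis. A picture is of the moment at which its call begins: read the wrist's pose just before it. camera_params takes no time and is no camera call.
- job.close_job(): hands the job in, once; it reports no verdict.
The state is a dict: "time": time; "joint_positions": joint angles; "qd": joint speeds; "joint_torque": joint torques, N m; "position": TCP position; "tool_rot": TCP orientation; "ft_force": force on the tool from outside, world axes, zero at the start; "torque": the same for the moment, N m; "grip_width": opening from 0.0 (shut) to 1.0 (fully open).
Only numpy, scipy, OpenCV 4.12 (cv2) and the standard library are available. Lean on these libraries where they do the work, as an engineer would, in place of code of your own. Each camera call takes 0.05 s, during which the arm holds its last target. There are 200 camera calls.

### The job

Slide the flat-bladed lifter under the footed specimen tray, lift the tray with both of its jars, keeping it level, and set it centred and square on the white top of the hotplate. Then draw the lifter out and lay it back down flat on the bench. Both jars must stay standing on the tray; do not touch the tray or its jars with the gripper, and leave the other things on the bench where they are.

Things in the scene. Friction and masses are not known exactly. Their poses are not given: they have to be found in the camera images.
- lifter: Spatula-like lifter lying flat: dark steel blade, black bar handle, 0.18 kg. Origin: centre of the blade's underside; x to the blade's front edge, z up. Blade 130 mm long (x -65 to 65), 64 wide, 3 thick. A neck 26 wide slopes from x -62 at the blade up to x -97, z 54. Level bar handle along x: x -195 to -90, y -9 to 9, z 45 to 71 mm.
- lifter_grip (a point): Point in the middle of the lifter's handle section that is best to grip: lifter x -115, y 0, z 58 mm; the fingers close along the lifter's y on 18 mm. Axes as the lifter's.
- tray: Square black plastic tray, 124 by 124 mm, on four rubber corner feet, 0.15 kg, with two jars on it. Origin: centre of its footprint at the feet's undersides; x, y along its sides, z up. Feet 14 by 14, 10 mm high, at x, y = +-53: beneath is a gap 10 mm high, 92 wide between feet, open on all four sides. Plate z 10 to 13; rim 3 mm thick up to z 18.
- jar_a: Specimen jar, translucent with a red screw lid, 42 mm diameter, 62 mm tall, about 35 g; origin at the centre of its underside, z up. Stands on the tray.
- jar_b: Specimen jar, translucent with a red screw lid, 42 mm diameter, 62 mm tall, about 35 g; origin at the centre of its underside, z up. Stands on the tray.
- hotplate: Low white laboratory hotplate, fixed. Origin: on the bench under the centre of its square top plate; z up, x points away from its control panel. Casing 180 by 180 mm, 53 mm high; the control panel is a step at x -162 to -90 mm, 43 mm high, full width, with two knobs to 55 mm.
- hotplate_top (a point): Centre of the hotplate's flat square top plate, 170 by 170 mm, 65 mm above the bench, edges along x and y. Axes as the hotplate's.
- spare_jar_a: Bystander. Specimen jar, translucent with a red screw lid, 42 mm diameter, 62 mm tall, about 35 g; origin at the centre of its underside, z up. Stands on the bench.
- spare_jar_b: Bystander. Specimen jar, translucent with a red screw lid, 42 mm diameter, 62 mm tall, about 35 g; origin at the centre of its underside, z up. Stands on the bench.
- dish: Bystander. Shallow round glass dish, 80 mm diameter, 16 mm high; origin at the centre of its underside.
- brush: Bystander. Flat brush 170 mm long, 42 mm wide, 20 mm high, lying on the bench; origin at mid-length on its underside, x towards the bristles.
- wash_bottle: Bystander. White bottle with a red cap, 60 mm diameter, 160 mm tall; origin at the centre of its underside.
Not all that is in view belongs to the job. What is shaped like the jar_b but blue or turquoise is not meant.

How it is judged:
By the outcome, as a careful person would: the job done as asked, in the order asked, and still so for the second after the job is handed in, with the robot touching nothing.
It also fails if it takes over 64 s, if anything falls off the work surface, if the arm or the gripper's body presses on something with over 40 N, if the wrist force passes 120 N, or if a joint passes its speed limit or range.

## Working session

There is one attempt and no reset: what is moved stays moved. The work goes in short steps, Python scripts to look and compute and a shell command to move; the robot and the scene stay as the last step left them, time stands still between calls to the robot, and variables do not carry over. Pictures are saved under pics/ and viewed, about 8 in all and at most 12, crops included, and the job is handed in when it is done.

```bash
mkdir -p pics
cat > h.py <<'E'
import numpy as np, cv2
from bench import get_state, eyes
from scipy.spatial.transform import Rotation as R
def save(n,im,crop=None,s=1):
    if crop: im=im[crop[1]:crop[3],crop[0]:crop[2]]
    cv2.imwrite('pics/'+n,cv2.resize(im[:,:,::-1],None,fx=s,fy=s,interpolation=cv2.INTER_CUBIC))
def world(name,d,pts):
    p=eyes.camera_params(name);K=np.array(p['camera_matrix']);T=np.array(p['pose'])
    o=[]
    for u,v in pts:
        z=np.median(d[v-1:v+2,u-1:u+2]); c=np.linalg.inv(K)@[u,v,1]*z
        o.append((T[:3,:3]@c+T[:3,3]).round(4))
    return np.array(o)
E
python3 - <<'E'
from h import *
s=get_state();print(s)
for n in('top','scene'):
    im,d=eyes.get_image(n);np.savez(n+'.npz',im=im,d=d);save(n+'0.png',im,None,1.5);p=eyes.camera_params(n);print(n,np.array(p['camera_matrix']),np.array(p['pose']).round(3))
p=eyes.camera_params('wrist');print(p)
E
```

```text
{'time': 0.0, 'joint_positions': array([ 1.15310085,  0.32179539, -0.07010483,  1.45168865,  0.0225925 ,
        1.3708031 , -0.05689663]), 'qd': array([-9.40362156e-04,  1.51381336e-03, -1.41963649e-03, -2.60832974e-03,
       -1.89438794e-04, -2.96204476e-03,  8.93508654e-06]), 'joint_torque': array([-8.66016489e-04, -4.91292465e+01, -4.04656129e-01, -3.12525666e+01,
       -6.40279963e-02,  4.37662541e-02,  1.93483384e-04]), 'position': array([ 0.27175873, -0.58984348,  0.22147275]), 'tool_rot': array([-3.06684165e+00, -6.72690575e-01,  7.73093878e-04]), 'ft_force': array([-0.32287977,  0.16235929,  0.24221649]), 'torque': array([-0.03121122, -0.0711898 ,  0.02342745]), 'grip_width': 1.0006246514279056}
top [[364.79340237   0.         255.63444699]
 [  0.         364.79340237 190.14407631]
 [  0.           0.           1.        ]] [[-0.03  -0.995  0.094  0.48 ]
 [-0.999  0.027 -0.033 -0.02 ]
 [ 0.03  -0.095 -0.995  0.992]
 [ 0.     0.     0.     1.   ]]
scene [[454.85493033   0.         257.40500043]
 [  0.         454.85493033 184.58965482]
 [  0.           0.           1.        ]] [[ 0.268  0.742 -0.614  1.25 ]
 [ 0.963 -0.204  0.175 -0.203]
 [ 0.005 -0.638 -0.77   0.901]
 [ 0.     0.     0.     1.   ]]
{'camera_matrix': array([[297.31863964,   0.        , 251.23987882],
       [  0.        , 297.31863964, 192.47272773],
       [  0.        ,   0.        ,   1.        ]]), 'mount': array([[-9.56026259e-04, -9.65501616e-01, -2.60395307e-01,
         7.11427242e-02],
       [ 9.99999432e-01, -1.04558429e-03,  2.05409264e-04,
         2.82115887e-04],
       [-4.70588219e-04, -2.60394962e-01,  9.65502067e-01,
        -1.63320589e-01],
       [ 0.00000000e+00,  0.00000000e+00,  0.00000000e+00,
         1.00000000e+00]])}
```

View pics/top0.png

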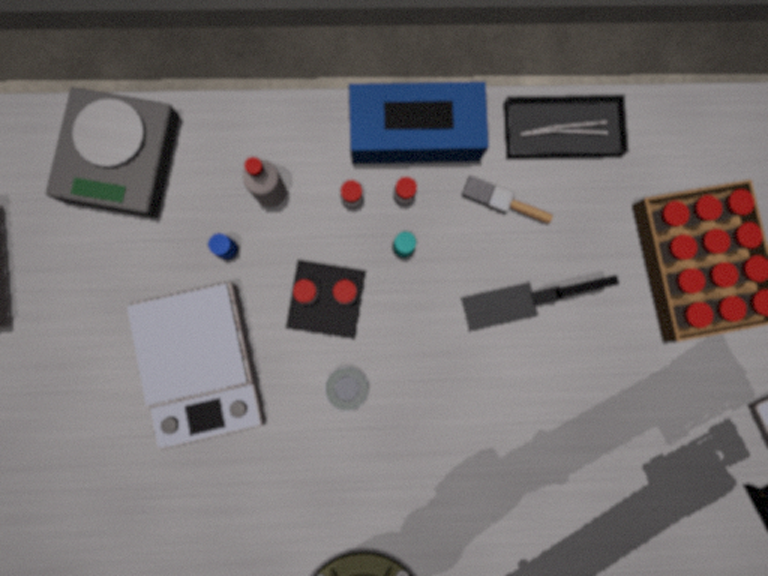

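View pics/scene0.png

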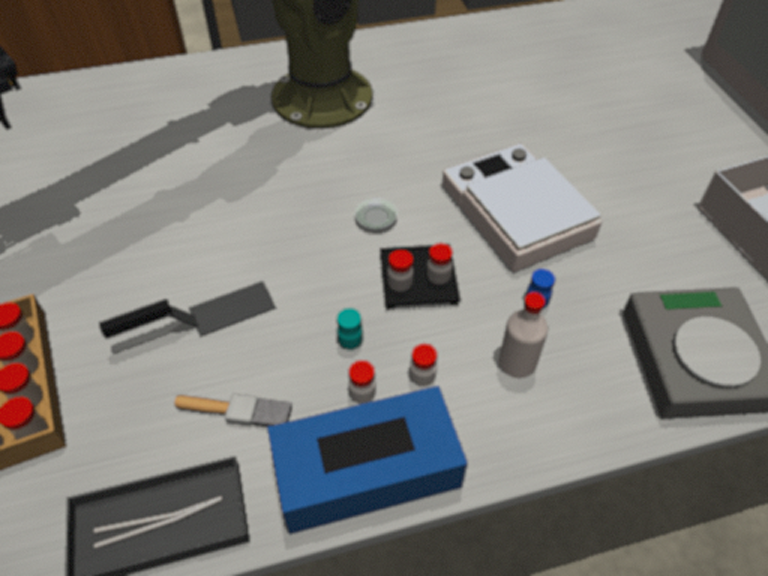

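The top view (1.5x pixels) shows these things:
- The lifter has its blade at (500,306) and its handle at (590,287), with the front edge to the left.
- The tray is at (326,300), with red jars at (305,291) and (345,292).
- The hotplate top is at (189,343), with its panel below at (205,415).

Things that could be mistaken for these:
- **Balance with round pan** at (105,140), not the hotplate.
- **Black tray with tweezers** at (565,127), not the footed tray.
- **Brush** at (505,200), not the lifter.
- **Other jars**: spare red-lidded jars at (351,192) and (405,188), turquoise at (404,243), blue at (222,245), and a rack of red-lidded jars at right.

I choose by the description and check in a close crop.

```bash
cat >> h.py <<'E'
def cloud(name,d):
    p=eyes.camera_params(name);K=np.array(p['camera_matrix']);T=np.array(p['pose'])
    v,u=np.mgrid[:384,:512]; c=np.stack([(u-K[0,2])/K[0,0]*d,(v-K[1,2])/K[1,1]*d,d],-1)
    return c@T[:3,:3].T+T[:3,3]
def rect(W,m):
    n,l,st,_=cv2.connectedComponentsWithStats(m.astype(np.uint8));k=1+np.argmax(st[1:,4]);m=l==k
    P=W[m];c,wh,a=cv2.minAreaRect((P[:,:2]*1000).astype(np.float32))
    return dict(n=int(m.sum()),c=np.round(c,1),wh=np.round(wh,1),a=round(a,2),zmed=round(float(np.median(P[:,2]))*1000,1),bb=st[k][:4].tolist())
E
python3 - <<'E'
from h import *
roi={'top':dict(lift=(300,175,420,225),tray=(185,168,250,230),hot=(80,180,182,305)),
     'scene':dict(lift=(60,180,190,228),tray=(248,158,312,208),hot=(290,95,405,180))}
for n in roi:
    f=np.load(n+'.npz');im,d=f['im'],f['d'];W=cloud(n,d);g=im.max(-1).astype(int)
    for k,(a,b,c,e) in roi[n].items():
        box=np.zeros((384,512),bool);box[b:e,a:c]=1;box&=d>0
        if k=='hot': m=box&(abs(W[...,2]-.065)<.006)
        elif k=='tray': m=box&(g<70)&(W[...,2]<.03)
        else:
            m=box&(g<100)&(W[...,2]<.015); m=cv2.morphologyEx(m.astype(np.uint8),cv2.MORPH_OPEN,np.ones((7,7)))>0
        print(n,k,rect(W,m))
        if k=='lift':
            h=box&(W[...,2]>.035); print('handle',rect(W,h))
        if k=='tray':
            h=box&(W[...,2]>.06); N,l,st,ce=cv2.connectedComponentsWithStats(h.astype(np.uint8))
            for j in range(1,N):
                if st[j,4]>20:print('jar',(W[l==j].mean(0)*1000).round(1),st[j,4])
    # bystanders heights near
f=np.load('top.npz');a=f['im'][160:310,75:425]
save('c1.png',a,None,2.2)
print(world('top',f['d'],[(333,204),(235,126),(270,126),(269,162),(148,163),(175,118),(231,258)]))
E
```

```text
top lift {'n': 1059, 'c': array([ 529.7, -265.5]), 'wh': array([ 62., 135.]), 'a': 10.78, 'zmed': 3.0, 'bb': [309, 190, 49, 29]}
handle {'n': 354, 'c': array([ 555. , -397.5]), 'wh': array([ 25.5, 115. ]), 'a': 11.59, 'zmed': 69.8, 'bb': [365, 184, 48, 18]}
top tray {'n': 1528, 'c': array([550.6,  50.8]), 'wh': array([120.6, 120. ]), 'a': 78.98, 'zmed': 13.2, 'bb': [192, 174, 51, 51]}
jar [559.7  83.3  74.8] 188
jar [557.8  16.3  74.9] 181
top hot {'n': 4669, 'c': array([477.8, 281.8]), 'wh': array([170.3, 170.8]), 'a': 11.32, 'zmed': 65.0, 'bb': [84, 190, 81, 81]}
scene lift {'n': 972, 'c': array([ 530.2, -263.7]), 'wh': array([ 66.8, 130.6]), 'a': 10.31, 'zmed': 3.3, 'bb': [128, 190, 53, 32]}
handle {'n': 646, 'c': array([ 553.2, -396.9]), 'wh': array([ 29.3, 114.2]), 'a': 9.15, 'zmed': 67.0, 'bb': [66, 199, 55, 27]}
scene tray {'n': 1152, 'c': array([551.3,  52.1]), 'wh': array([121.3, 126.6]), 'a': 78.45, 'zmed': 13.7, 'bb': [254, 164, 52, 42]}
jar [565.3  83.1  72.8] 195
jar [562.8  15.9  72.9] 199
scene hot {'n': 2980, 'c': array([479.1, 283.2]), 'wh': array([174.9, 173.6]), 'a': 11.3, 'zmed': 65.0, 'bb': [311, 105, 90, 61]}
[[ 0.529  -0.2636  0.0026]
 [ 0.7365 -0.0027  0.0612]
 [ 0.734  -0.0938  0.063 ]
 [ 0.6393 -0.088   0.0622]
 [ 0.6444  0.2218  0.0624]
 [ 0.7413  0.1402  0.1265]
 [ 0.3927  0.018   0.0054]]
```

View pics/c1.png

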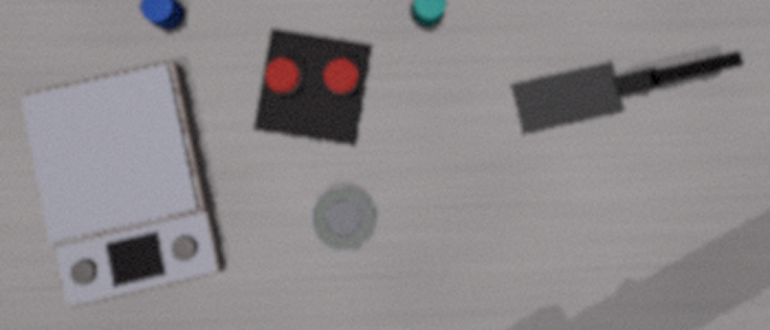

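The crop confirms the choice: the lifter at crop (600,90), the tray with two red jars at (315,85) and the hotplate at (115,155). The two views agree to about 2 mm. Lifter yaw is about 100.6° with the grip at (0.551,-0.378). The tray is at (0.551,0.0515) with yaw 78.7°, and the hotplate at (0.4785,0.2825) with yaw 101.3°.

```bash
python3 -m jog '[[[1,0,0,0,-1],[1,0,0,0,-1],[1,0,0,0,-1],[1,0,0,0,-1],[1,0,0,0,-1],[1,0,0,0,-1],[1,0,0,0,-1],[1,0,0,0,-1],[1,0,0,0,-1],[1,0,0,0,-1]]]' 60
python3 -m jog '[[[1,0,0,0,-1],[1,0,0,0,-1],[1,0,0,0,-1],[1,0,0,0,-1],[1,0,0,0,-1],[1,0.5,1,0,-0.2],[1,0.5,1,0,0],[1,0.5,1,0,0],[1,0.5,1,0,0],[1,0.5,1,0,0]]]'
python3 -m jog '[[[1,0.5,1,0,0],[1,0.5,1,0.5,0],[1,0.42,0.82,0.5,0],[1,0,0,0.5,0],[1,0,0,0,0]]]'
```

```text
time: 1.35
position: [0.2718, -0.5901, 0.2219]
tool_rot: [-2.493, -1.91, -0.0]
ft_force: [-0.7, -0.0, -0.0]
grip_width: 1.001
time: 2.6
position: [0.4511, -0.4544, 0.2221]
tool_rot: [-2.003, -2.419, 0.0]
ft_force: [0.6, -0.4, 0.7]
grip_width: 1.0
time: 3.22
position: [0.5486, -0.3787, 0.16]
tool_rot: [-2.001, -2.416, 0.002]
ft_force: [0.5, -0.7, 0.7]
grip_width: 1.001
```

```bash
cat >> h.py <<'E'
def toolyaw(s): 
    M=R.from_rotvec(s['tool_rot']).as_matrix(); return np.degrees(np.arctan2(M[1,0],M[0,0])),M
def wpix(s,P):  # world points -> wrist pixels
    p=eyes.camera_params('wrist');K=p['camera_matrix'];m=p['mount'];M=R.from_rotvec(s['tool_rot']).as_matrix()
    t=(np.atleast_2d(P)-s['position'])@M; c=(t-m[:3,3])@m[:3,:3]
    r=np.hypot(c[:,0],c[:,1]);th=np.arctan2(r,c[:,2]);return np.stack([K[0,2]+K[0,0]*th*c[:,0]/r,K[1,2]+K[0,0]*th*c[:,1]/r],1)
def wray(s,uv,z):  # wrist pixels -> world at height z
    p=eyes.camera_params('wrist');K=p['camera_matrix'];m=p['mount'];M=R.from_rotvec(s['tool_rot']).as_matrix()
    uv=np.atleast_2d(uv)-[K[0,2],K[1,2]];r=np.hypot(*uv.T);th=r/K[0,0]
    c=np.stack([uv[:,0]/r*np.sin(th),uv[:,1]/r*np.sin(th),np.cos(th)],1)@m[:3,:3].T@M.T
    o=M@m[:3,3]+s['position']; return o+c*((z-o[2])/c[:,2])[:,None]
def goto(s,xy,yaw=None):
    y,M=toolyaw(s);d=np.array([*xy,s['position'][2]])-s['position'];print('yaw',round(y,2),'tool mm',(M.T@d*1000).round(1),'turn deg',None if yaw is None else round(y-yaw,2))
E
python3 - <<'E'
from h import *
s=get_state();print(s['position'],s['joint_positions'].round(2),s['ft_force']);goto(s,(.551,-.378),100.6)
im,d=eyes.get_image('wrist');save('w1.png',im,None,1.5)
E
```

```text
[ 0.54859495 -0.3786738   0.15995127] [ 0.86  0.42 -0.4   1.47  0.17  1.29  0.64] [ 0.4689061  -0.65934694  0.67337629]
yaw 100.72 tool mm [ 0.2  2.5 -0. ] turn deg 0.12
```

View pics/w1.png

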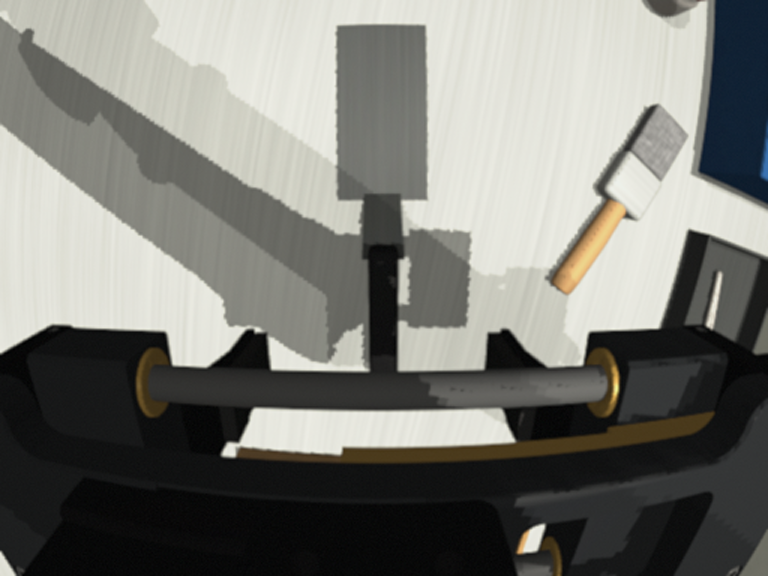

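The wrist view shows the blade corners at (337,26), (426,26), (337,199) and (428,199), and the handle between columns 369 and 398. The handle lies between the open fingers and nearly square to them.

Run:
```python
from h import *
s=get_state()
B=wray(s,np.array([(337,26),(426,26),(337,199),(428,199)])/1.5,.003);print(B.round(4))
f=(B[0]+B[1])/2;r=(B[2]+B[3])/2;a=f-r;y=np.degrees(np.arctan2(a[1],a[0]));print('len',np.hypot(*a[:2]),'yaw',y,'c',(f+r)/2)
H=wray(s,np.array([(383.5,255),(383.5,320)])/1.5,.071);print(H.round(4))
c=(f+r)/2;g=c[:2]-.115*a[:2]/np.hypot(*a[:2]);print(g);goto(s,g,y)
```

```text
[[ 0.4873 -0.2082  0.003 ]
 [ 0.5504 -0.1962  0.003 ]
 [ 0.5111 -0.3352  0.003 ]
 [ 0.5755 -0.323   0.003 ]]
len 0.12921736413299154 yaw 100.90351200937147 c [ 0.53108163 -0.26565393  0.003     ]
[[ 0.5485 -0.3571  0.071 ]
 [ 0.5559 -0.3961  0.071 ]]
[ 0.55283453 -0.37857785]
yaw 100.64 tool mm [ 0.5  4.1 -0. ] turn deg -0.27
```

```bash
python3 -m jog '[[[1,0.01,0.1,0.5,-0.05],[1,0,0,0.8,0],[1,0,0,0.8,0],[1,0,0,0.6,0],[1,0,0,0.32,0],[1,0,0,0,0],[0,0,0,0,0],[0,0,0,0,0],[0,0,0,0,0],[0,0,0,0,0]]]' 60
python3 -m jog '[[[0,0,0,0,0],[0,0,0,0,0],[0,0,0,0,0]]]'
```

```text
time: 4.53
position: [0.5546, -0.3776, 0.0422]
tool_rot: [1.998, 2.423, -0.0]
ft_force: [0.4, 0.5, -0.4]
grip_width: 0.629
time: 4.9
position: [0.5544, -0.3775, 0.0417]
tool_rot: [-1.998, -2.424, 0.0]
ft_force: [0.2, -0.3, 0.5]
grip_width: 0.286
```

```bash
python3 -m jog '[[[0,0,0,0,0],[0,0,0,0,0],[0,0,0,0,0],[0,0,0,0,0],[0,0,0,0,0]]]'
python3 -m jog '[[[0,0,0,-0.5,0],[0,0,0,-0.5,0],[0,0,0,-0.5,0],[0,0,0,0,0],[0,0,0,0,0]]]'
python3 - <<'E'
from h import *
s=get_state();y,_=toolyaw(s);print(s['position'],y,s['ft_force'])
im,d=eyes.get_image('wrist');save('w2.png',im,None,1.5)
im,d=eyes.get_image('scene');W=cloud('scene',d);np.savez('s2.npz',im=im,d=d)
g=im.max(-1)
m=(W[...,2]<.09)&(W[...,2]>.045)&(g<120)&(W[...,1]>-.335)&(W[...,1]<-.18)&(W[...,0]>.45)&(W[...,0]<.62)
P=W[m];print(m.sum(),rect(W,m));A=np.c_[P[:,:2]-P[:,:2].mean(0),np.ones(len(P))];print('plane slopes x,y',np.linalg.lstsq(A,P[:,2],rcond=None)[0])
E
```

```text
time: 5.52
position: [0.5544, -0.3776, 0.0417]
tool_rot: [1.999, 2.424, -0.0]
ft_force: [-1.0, 0.5, 0.1]
grip_width: 0.2
time: 6.15
position: [0.5542, -0.3774, 0.1016]
tool_rot: [-1.998, -2.424, 0.0]
ft_force: [0.4, 0.2, -2.0]
grip_width: 0.205
[ 0.55415121 -0.37743707  0.10163429] 100.99055237716956 [ 0.41600692  0.24945873 -1.95088948]
1215 {'n': 1215, 'c': array([ 531.8, -267.5]), 'wh': array([ 66.8, 141. ]), 'a': 11.03, 'zmed': 62.4, 'bb': [117, 173, 64, 37]}
plane slopes x,y [ 0.00958256 -0.03271917  0.06296871]
```

View pics/w2.png

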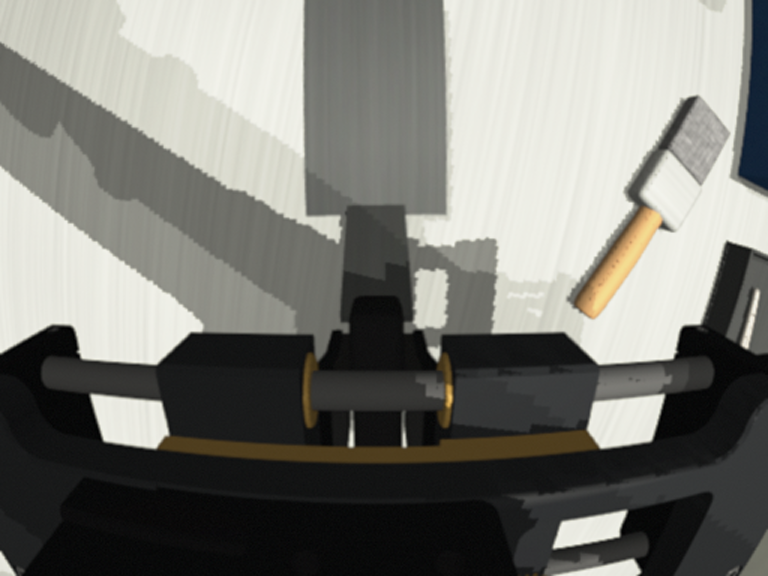

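The lifter is held square, with its blade at columns 304–447. I refit the blade's pitch without the neck.

Run:
```python
from h import *
f=np.load('s2.npz');im,d=f['im'],f['d'];W=cloud('scene',d);g=im.max(-1)
C=np.array([.5322,-.2650]);ex=np.array([-.189,.982]);ey=np.array([.982,.189])
q=W[...,:2]-C;lx=q@ex;ly=q@ey
m=(abs(lx)<.055)&(abs(ly)<.027)&(W[...,2]>.045)&(W[...,2]<.09)
P=W[m];A=np.c_[lx[m],ly[m],np.ones(m.sum())]
print(m.sum(),np.linalg.lstsq(A,P[:,2],rcond=None)[0],[ (round(float(np.median(W[m&(abs(lx-x)<.008)][:,2])),4)) for x in(-.045,-.02,0,.02,.045)])
# measured y at front edge
b=(W[...,2]>.05)&(abs(ly)<.02)&(g<130)&(lx>0)&(lx<.1);print('front lx',np.percentile(lx[b],[95,99,100]))
```

```text
835 [-0.00350055 -0.0010569   0.06230195] [0.0624, 0.0624, 0.0622, 0.0619, 0.062]
front lx [0.06482245 0.06771664 0.06819658]
```

The blade is level (slope 0.2°), with its underside at TCP z minus 42 mm. Next is the pre-insert pose.

```bash
python3 -m jog '[[[0,0,0,0,0.9],[0,0,0,0,0.9],[0,0,0,0,0.9],[0,0,0,0,0.9],[0,0,0,0,0.86],[0,0.5,-0.4,0,0],[0,0.7,-0.5,0,0],[0,0.8,-0.5,0,0],[0,0.8,-0.5,0,0],[0,0.7,-0.27,0,0]]]'
python3 -m jog '[[[0,0,0,0,0],[0,0,0,0,0]]]'
python3 - <<'E'
from h import *
s=get_state();print(s['position'],toolyaw(s)[0]);goto(s,(.4961,-.2232),78.7)
im,d=eyes.get_image('wrist');np.savez('w3.npz',im=im);save('w3.png',im,None,1.5)
E
```

```text
time: 7.5
position: [0.4953, -0.2216, 0.1009]
tool_rot: [-2.428, -1.991, 0.002]
ft_force: [-0.5, 0.1, -2.0]
grip_width: 0.204
time: 7.75
position: [0.4966, -0.2239, 0.1014]
tool_rot: [2.43, 1.991, -0.001]
ft_force: [-0.3, -0.4, -1.4]
grip_width: 0.2
[ 0.49655583 -0.22388818  0.10144339] 78.67362402100449
yaw 78.67 tool mm [ 0.6 -0.6 -0. ] turn deg -0.03
```

View pics/w3.png

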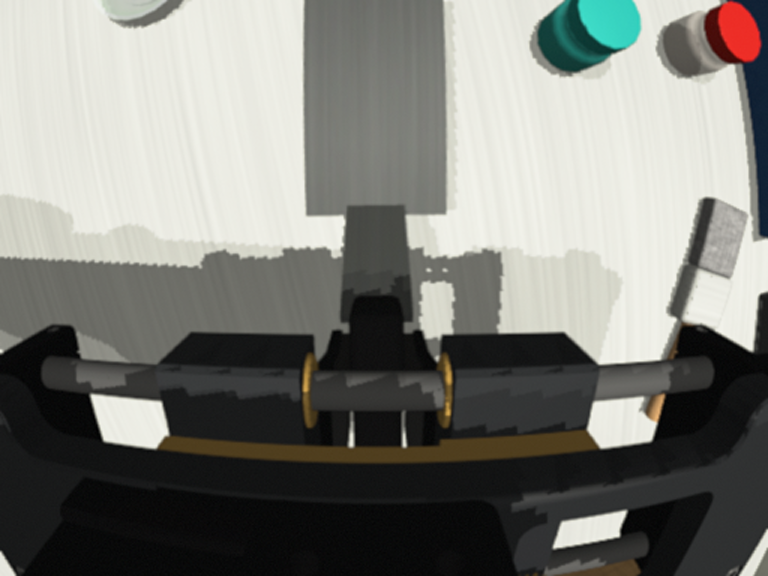

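The wrist view shows a clear bench ahead of the blade, with turquoise at (605,30) well to the side and the tray out of frame. I descend to insertion height.

```bash
python3 -m jog '[[[0,0,-0.015,0.4,0],[0,0,0,0.5,0],[0,0,0,0.35,0],[0,0,0,0.15,0],[0,0,0,0,0],[0,0,0,0,0]]]'
python3 - <<'E'
from h import *
s=get_state();y,M=toolyaw(s);print(s['position'],y)
im,d=eyes.get_image('scene');W=cloud('scene',d);g=im.max(-1)
C=s['position'][:2]+.115*M[:2,0];ex=M[:2,0];ey=-M[:2,1]
q=W[...,:2]-C;lx=q@ex;ly=q@ey
m=(abs(lx)<.055)&(abs(ly)<.027)
print('bladetop',[ (round(float(np.median(W[m&(abs(lx-x)<.008)][:,2])),4)) for x in(-.045,-.02,0,.02,.045)])
b=(abs(lx)<.05)&(abs(ly)<.06)&(g<110);print('ly range',np.percentile(ly[b],[1,50,99]))
t=(np.hypot(*(W[...,:2]-[.551,.0515]).T).T<.1)&(g<70)&(W[...,2]<.03);r=rect(W,t);print('tray',r)
dv=np.array(r['c'])/1000-C;print('tray in lifter',dv@ex,dv@ey)
E
```

```text
time: 8.55
position: [0.4967, -0.2233, 0.0463]
tool_rot: [2.429, 1.991, 0.001]
ft_force: [0.4, -0.1, -1.1]
grip_width: 0.206
[ 0.49674091 -0.22331793  0.04634926] 78.68927065592594
bladetop [0.0075, 0.0076, 0.0078, 0.0074, 0.007]
ly range [-0.02980288 -0.00150302  0.03182103]
tray {'n': 1095, 'c': array([551. ,  51.8]), 'wh': array([120.9, 127. ]), 'a': 79.27, 'zmed': 13.4, 'bb': [254, 164, 52, 42]}
tray in lifter 0.1654163985277465 0.0007534767975815419
```

```bash
python3 -m jog '[[[0,0,0,0.03,0],[0,0.4,0,0,0],[0,0.4,0,0,0],[0,0.4,0,0,0],[0,0.4,0,0,0],[0,0.2,0,0,0],[0,0,0,0,0]]]'
python3 - <<'E'
from h import *
s=get_state();print(s['position'],toolyaw(s)[0],s['ft_force']);e=np.array([.196,.981]);print('remaining',(np.array([.551,.0517])-.118*e-s['position'][:2])@e, 'lat',(np.array([.551,.0517])-s['position'][:2])@[.981,-.196])
E
```

```text
time: 9.48
position: [0.5105, -0.1517, 0.0446]
tool_rot: [2.428, 1.993, -0.0]
ft_force: [0.3, -0.1, -1.2]
grip_width: 0.202
[ 0.51050533 -0.151726    0.0445804 ] 78.77353647989878 [ 0.31855961 -0.13153082 -1.1901361 ]
remaining 0.08940617988981407 lat -0.00014622083148331522
```

```bash
python3 -m jog '[[[0,0.3,0,0,0],[0,0.4,0,0,0],[0,0.4,0,0,0],[0,0.4,0,0,0],[0,0.4,0,0,0],[0,0.25,0,0,0],[0,0.08,0,0,0],[0,0,0,0,0]]]'
python3 - <<'E'
from h import *
s=get_state();print(s['position'],toolyaw(s)[0],s['ft_force']);e=np.array([.196,.981]);print('remaining',(np.array([.551,.0517])-.118*e-s['position'][:2])@e, 'lat',(np.array([.551,.0517])-s['position'][:2])@[.981,-.196])
im,d=eyes.get_image('scene');W=cloud('scene',d);g=im.max(-1);save('s4.png',im,(160,100,360,250),4)
t=(np.hypot(*(W[...,:2]-[.551,.0515]).T).T<.1)&(g<70)&(W[...,2]<.03);print('tray',rect(W,t))
E
```

```text
time: 10.48
position: [0.5278, -0.0652, 0.0445]
tool_rot: [2.429, 1.992, -0.0]
ft_force: [-1.0, -0.9, -1.5]
grip_width: 0.203
[ 0.5277781  -0.06524323  0.04451708] 78.6862417423011 [-1.00460447 -0.93351631 -1.46036562]
remaining 0.0011811143949413468 lat -0.00014019408090733265
tray {'n': 1172, 'c': array([549.6,  43.4]), 'wh': array([138.3, 126.7]), 'a': 78.75, 'zmed': 13.4, 'bb': [248, 164, 58, 42]}
```

View pics/s4.png

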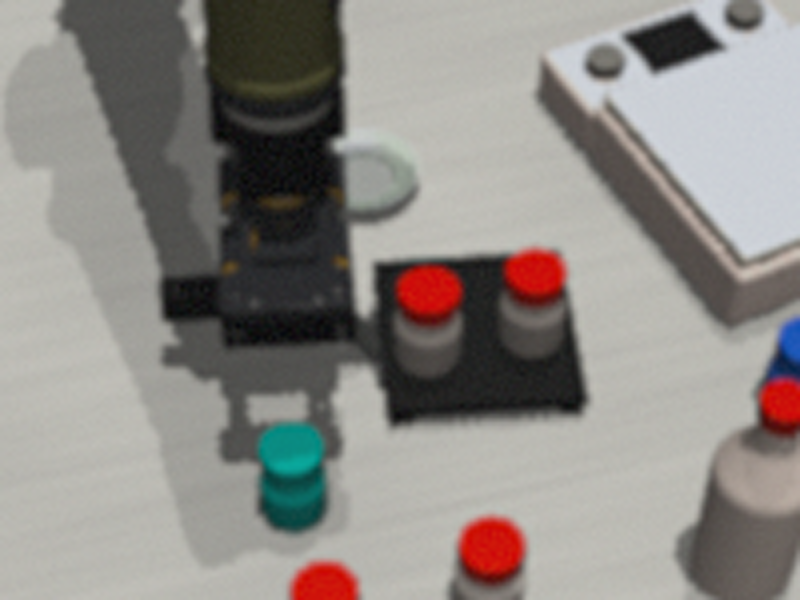

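The crop shows the blade fully under the tray, with the neck at (365,325) meeting the tray edge and both jars standing. The side force is about 1 N. I lift slowly.

```bash
python3 -m jog '[[[0,0,0,-0.05,0],[0,0,0,-0.05,0],[0,0,0,-0.05,0],[0,0,0,-0.1,0],[0,0,0,-0.15,0],[0,0,0,-0.2,0],[0,0,0,-0.15,0],[0,0,0,-0.05,0],[0,0,0,0,0],[0,0,0,0,0]]]'
cat >> h.py <<'E'
def traytilt(s,cam='scene',off=.118):
    im,d=eyes.get_image(cam);W=cloud(cam,d);y,M=toolyaw(s);g=im.max(-1)
    C=s['position'][:2]+off*M[:2,0];ex=M[:2,0];ey=-M[:2,1];q=W[...,:2]-C;lx=q@ex;ly=q@ey
    zp=s['position'][2]-.0423+.003+.003
    m=(abs(lx)<.05)&(abs(ly)<.05)&(abs(W[...,2]-zp)<.02)&(g<70)
    A=np.c_[lx[m],ly[m],np.ones(m.sum())];print(m.sum(),'slopes deg/z',np.degrees(np.linalg.lstsq(A,W[m][:,2],rcond=None)[0][:2]),np.median(W[m][:,2]),'expect',zp)
    h=(abs(lx)<.07)&(abs(ly)<.07)&(W[...,2]>zp+.054)&(W[...,2]<zp+.08)&(im[...,0]>130)&(im[...,1]<60);N,l,st,_=cv2.connectedComponentsWithStats(h.astype(np.uint8))
    for j in range(1,N):
        if st[j,4]>20:print('lid',(W[l==j].mean(0)*1000).round(1),'lifter xy',lx[l==j].mean().round(4),ly[l==j].mean().round(4),st[j,4])
    t=(abs(lx)<.09)&(abs(ly)<.09)&(abs(W[...,2]-zp)<.025)&(g<70);print(rect(W,t))
    return im
E
python3 - <<'E'
from h import *
s=get_state();print(s['position'],toolyaw(s)[0],s['ft_force'],s['torque']);traytilt(s);traytilt(s,'top')
E
```

```text
time: 11.78
position: [0.5276, -0.065, 0.0763]
tool_rot: [-2.429, -1.992, 0.001]
ft_force: [-0.0, 0.9, -3.6]
grip_width: 0.202
[ 0.5275563  -0.065038    0.07628633] 78.69110566994345 [-0.02297395  0.91576847 -3.61882633] [-0.41024704  0.0006574  -0.01370628]
636 slopes deg/z [-1.30813564  0.01742001] 0.039676952302900026 expect 0.03998633488958119
lid [563.7  83.7 100.8] lifter xy 0.0349 -0.0063 127
lid [559.3  17.7 101.8] lifter xy -0.0307 -0.0149 158
{'n': 1206, 'c': array([549.7,  44.5]), 'wh': array([136.6, 127.2]), 'a': 79.32, 'zmed': 39.9, 'bb': [249, 158, 58, 42]}
1019 slopes deg/z [-0.3794468   0.10763223] 0.039377324097290334 expect 0.03998633488958119
lid [560.5  83.7 101.1] lifter xy 0.0343 -0.0031 166
lid [558.4  17.  101.5] lifter xy -0.0315 -0.0141 171
{'n': 1661, 'c': array([548.9,  47.7]), 'wh': array([127.7, 121. ]), 'a': 79.51, 'zmed': 39.5, 'bb': [190, 173, 52, 52]}
```

```bash
python3 -m jog '[[[0,0,0,-0.1,0.15],[0,0,0,-0.2,0.3],[0,0,0,-0.25,0.5],[0,0,0,-0.25,0.5],[0,0,0,-0.25,0.5],[0,0,0,-0.25,0.5],[0,0,0,-0.25,0.5],[0,0,0,-0.2,0.5],[0,0,0,-0.1,0.3],[0,0,0,0,0.15]]]'
python3 - <<'E'
from h import *
s=get_state();print(s['position'],toolyaw(s)[0],s['ft_force'],s['torque'])
E
```

```text
time: 13.12
position: [0.528, -0.065, 0.151]
tool_rot: [2.732, 1.55, 0.001]
ft_force: [0.4, 0.6, -3.6]
grip_width: 0.201
[ 0.5279719  -0.06502198  0.15098872] 59.13351323908032 [ 0.43321294  0.58379959 -3.55602877] [-0.32472561  0.13736274 -0.03236414]
```

I turned the wrong way: a positive turn lowers the yaw. Nothing was harmed, as the tray is held clear in the air. I turn back by 42.2° in all.

```bash
python3 -m jog '[[[0,0,0,0,-0.2],[0,0,0,0,-0.4],[0,0,0,0,-0.6],[0,0,0,0,-0.7],[0,0,0,0,-0.7],[0,0,0,0,-0.7],[0,0,0,0,-0.7],[0,0,0,0,-0.7],[0,0,0,0,-0.7],[0,0,0,0,-0.7]]]'
python3 -m jog '[[[0,0,0,0,-0.7],[0,0,0,0,-0.7],[0,0,0,0,-0.5],[0,0,0,0,-0.3],[0,0,0,0,-0.14],[0,0,0,0,0],[0,0,0,0,0]]]'
python3 - <<'E'
from h import *
s=get_state();print(s['position'],toolyaw(s)[0],s['ft_force'],s['torque']);goto(s,(.5018,.1658),101.3);traytilt(s);traytilt(s,'top')
E
```

```text
time: 14.38
position: [0.5278, -0.065, 0.1503]
tool_rot: [-2.224, -2.219, 0.0]
ft_force: [-0.1, -0.8, -4.0]
grip_width: 0.2
time: 15.25
position: [0.5278, -0.065, 0.1505]
tool_rot: [1.99, 2.431, -0.0]
ft_force: [0.6, 0.8, -3.9]
grip_width: 0.203
[ 0.52781279 -0.06500824  0.15051817] 101.38680792710936 [ 0.60540173  0.80293195 -3.87905486] [-0.44108539 -0.16362273  0.00637356]
yaw 101.39 tool mm [231.4  20.1  -0. ] turn deg 0.09
550 slopes deg/z [-0.53923415  0.54676749] 0.11400483971501113 expect 0.11421817217456198
lid [504.7  86.3 175.5] lifter xy 0.0349 -0.0072 125
lid [526.9  27.5 176.1] lifter xy -0.0272 -0.0174 114
{'n': 1015, 'c': array([507.1,  44.2]), 'wh': array([125.7, 140.1]), 'a': 11.84, 'zmed': 114.3, 'bb': [248, 121, 62, 50]}
1222 slopes deg/z [-0.5081247  -0.03388443] 0.11358652123702545 expect 0.11421817217456198
lid [524.5  22.7 175.9] lifter xy -0.0314 -0.0141 209
lid [501.2  85.6 175.2] lifter xy 0.0349 -0.0037 205
{'n': 2012, 'c': array([504. ,  47.6]), 'wh': array([121.3, 127.6]), 'a': 12.13, 'zmed': 113.7, 'bb': [185, 186, 61, 60]}
```

Level to within 0.6°, and the jars have not shifted. I carry it over the hotplate.

```bash
python3 -m jog '[[[0,0.2,0.02,0,0],[0,0.45,0.04,0,0],[0,0.65,0.06,0,0],[0,0.75,0.07,0,0],[0,0.78,0.07,0,0],[0,0.78,0.07,0,0],[0,0.78,0.07,0,0],[0,0.65,0.06,0,0],[0,0.45,0.04,0,0],[0,0.2,0,0,0]]]'
python3 -m jog '[[[0,0.1,0,0,0],[0,0,0,0,0],[0,0,0,0,0]]]'
python3 - <<'E'
from h import *
s=get_state();print(s['position'],toolyaw(s)[0],s['ft_force'],s['joint_positions'].round(2));goto(s,(.5018,.1658),101.3);traytilt(s);im=traytilt(s,'top');save('t5.png',im,(70,150,270,310),4)
E
```

```text
time: 16.6
position: [0.5013, 0.1647, 0.1506]
tool_rot: [-1.985, -2.434, -0.0]
ft_force: [1.0, -0.3, -4.0]
grip_width: 0.202
time: 16.98
position: [0.5018, 0.1651, 0.1505]
tool_rot: [1.991, 2.429, -0.001]
ft_force: [-0.9, 0.0, -4.7]
grip_width: 0.202
[0.5018424  0.16506114 0.15046595] 101.31459984009162 [-0.90194833  0.03683907 -4.71046537] [ 0.28  0.17 -0.7   1.83  0.12  1.19 -0.26]
yaw 101.31 tool mm [ 0.7  0.1 -0. ] turn deg 0.01
428 slopes deg/z [-1.34279645  6.71698444] 0.11375817223748885 expect 0.11416595420679992
lid [479.1 315.  174.9] lifter xy 0.0335 -0.0072 95
{'n': 803, 'c': array([507.6, 284.1]), 'wh': array([ 92.9, 135.1]), 'a': 25.08, 'zmed': 114.1, 'bb': [335, 107, 57, 37]}
0 slopes deg/z [0. 0.] nan expect 0.11416595420679992
  return _methods._mean(a, axis=axis, dtype=dtype,
  ret = ret.dtype.type(ret / rcount)
Traceback (most recent call last):
  File "h.py", line 44, in traytilt
    t=(abs(lx)<.09)&(abs(ly)<.09)&(abs(W[...,2]-zp)<.025)&(g<70);print(rect(W,t))
                                                                       ~~~~^^^^^
  File "h.py", line 19, in rect
    n,l,st,_=cv2.connectedComponentsWithStats(m.astype(np.uint8));k=1+np.argmax(st[1:,4]);m=l==k
                                                                      ~~~~~~~~~^^^^^^^^^^
ValueError: attempt to get argmax of an empty sequence
```

Run:
```python
from h import *
im,d=eyes.get_image('scene');save('s6.png',im,(240,50,440,200),4)
im,d=eyes.get_image('wrist')
W=cloud('scene',eyes.get_image('scene')[1]);
```

```text
(no output)
```

View pics/s6.png

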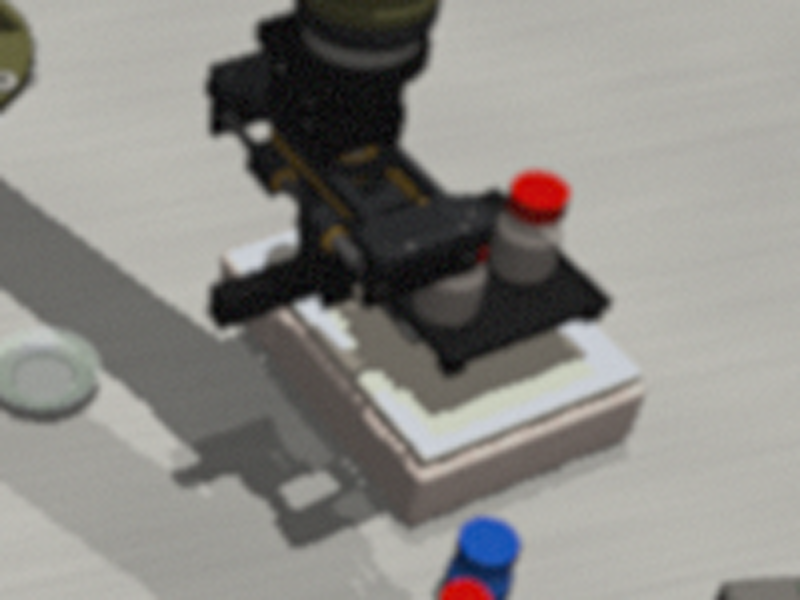

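The crop shows the tray level over the white top, with jar lids at (540,190) and, partly hidden by the gripper, (485,255). I lower it gently.

```bash
python3 -m jog '[[[0,0.02,0,0.12,0],[0,0,0,0.18,0],[0,0,0,0.18,0],[0,0,0,0.15,0],[0,0,0,0.1,0],[0,0,0,0.06,0],[0,0,0,0.05,0],[0,0,0,0.05,0],[0,0,0,0.05,0],[0,0,0,0.04,0]]]'
python3 -m jog '[[[0,0,0,0,0],[0,0,0,0,0]]]'
python3 - <<'E'
from h import *
s=get_state();print(s['position'],toolyaw(s)[0],s['ft_force'],s['torque']);goto(s,(.5018,.1658),101.3)
E
```

```text
time: 18.48
position: [0.5019, 0.1671, 0.1117]
tool_rot: [1.99, 2.431, 0.002]
ft_force: [-0.6, 0.7, -2.4]
grip_width: 0.204
time: 18.73
position: [0.5017, 0.1669, 0.1115]
tool_rot: [1.99, 2.431, 0.0]
ft_force: [0.1, 0.6, -1.8]
grip_width: 0.201
[0.50165325 0.16686671 0.11151136] 101.39127652035597 [ 0.14574339  0.58247629 -1.75721263] [-0.16793784 -0.08559818 -0.03335588]
yaw 101.39 tool mm [-1.1 -0.1 -0. ] turn deg 0.09
```

The weight is off. I draw the lifter straight back, a bit first, and check for drag.

```bash
python3 -m jog '[[[0,0,0,0.02,0],[0,-0.1,0,0,0],[0,-0.2,0,0,0],[0,-0.2,0,0,0],[0,-0.2,0,0,0],[0,-0.1,0,0,0],[0,0,0,0,0]]]'
python3 - <<'E'
from h import *
s=get_state();print(s['position'],toolyaw(s)[0],s['ft_force'],s['torque'])
im,d=eyes.get_image('scene');W=cloud('scene',d);g=im.max(-1)
t=(np.hypot(*(W[...,:2]-[.4785,.2825]).T).T<.1)&(W[...,2]>.073)&(W[...,2]<.088)&(g<70);P=W[t];print(t.sum(),'far y edge',np.percentile(P[:,1],99.5),'x max',np.percentile(P[:,0],99.5))
h=(im[...,0]>130)&(im[...,1]<60)&(W[...,2]>.12)&(W[...,1]>.2);N,l,st,_=cv2.connectedComponentsWithStats(h.astype(np.uint8))
for j in range(1,N):
    if st[j,4]>10:print('lid',(W[l==j].mean(0)*1000).round(1),st[j,4])
E
```

```text
time: 19.6
position: [0.5079, 0.135, 0.1105]
tool_rot: [1.991, 2.43, -0.0]
ft_force: [-0.3, -0.1, -1.6]
grip_width: 0.2
[0.50791225 0.13497566 0.11052582] 101.34660954014355 [-0.31435597 -0.09843249 -1.64893796] [-0.06938572 -0.12508604 -0.05175116]
732 far y edge 0.35249662229861856 x max 0.5495505384121159
lid [478.7 316.1 139.7] 94
lid [500.7 254.9 140.1] 126
```

No drag: the lids stay put and stand at 140 mm, as expected. I withdraw fully.

```bash
python3 -m jog '[[[0,-0.2,0,0,0],[0,-0.4,0,0,0],[0,-0.5,0,0,0],[0,-0.5,0,0,0],[0,-0.5,0,0,0],[0,-0.5,0,0,0],[0,-0.5,0,0,0],[0,-0.4,0,0,0],[0,-0.3,0,0,0],[0,0,0,0,0]]]'
python3 - <<'E'
from h import *
s=get_state();print(s['position'],toolyaw(s)[0],s['ft_force']);goto(s,(.5545,-.3776),101)
f=np.load('top.npz')
for cam in('scene','top'):
    im,d=eyes.get_image(cam);W=cloud(cam,d);g=im.max(-1)
    q=W[...,:2]-[.4785,.2825]
    t=(np.hypot(q[...,0],q[...,1])<.1)&(W[...,2]>.070)&(W[...,2]<.09)&(g<75);print(cam,rect(W,t))
    hp=(np.hypot(q[...,0],q[...,1])<.13)&(abs(W[...,2]-.065)<.004)|t;print('plate',rect(W,hp))
save('t7.png',im,(70,150,430,310),2.2)
E
```

```text
time: 20.9
position: [0.538, -0.0147, 0.1104]
tool_rot: [-1.992, -2.429, 0.0]
ft_force: [-0.1, 0.5, -1.0]
grip_width: 0.2
[ 0.53796109 -0.01469376  0.11044183] 101.29586837462654 [-0.07733051  0.48894494 -1.01164244]
yaw 101.3 tool mm [-359.1  -54.9    0. ] turn deg 0.3
scene {'n': 967, 'c': array([479. , 283.9]), 'wh': array([126.2, 124.3]), 'a': 12.07, 'zmed': 78.7, 'bb': [325, 113, 64, 40]}
plate {'n': 2226, 'c': array([478.7, 283.1]), 'wh': array([173.8, 174.2]), 'a': 11.38, 'zmed': 67.3, 'bb': [311, 105, 90, 61]}
top {'n': 1828, 'c': array([478. , 282.4]), 'wh': array([119.9, 122.8]), 'a': 12.12, 'zmed': 78.3, 'bb': [92, 201, 60, 58]}
plate {'n': 3781, 'c': array([477.8, 281.8]), 'wh': array([170.2, 170.8]), 'a': 11.23, 'zmed': 67.9, 'bb': [84, 190, 81, 81]}
```

View pics/t7.png

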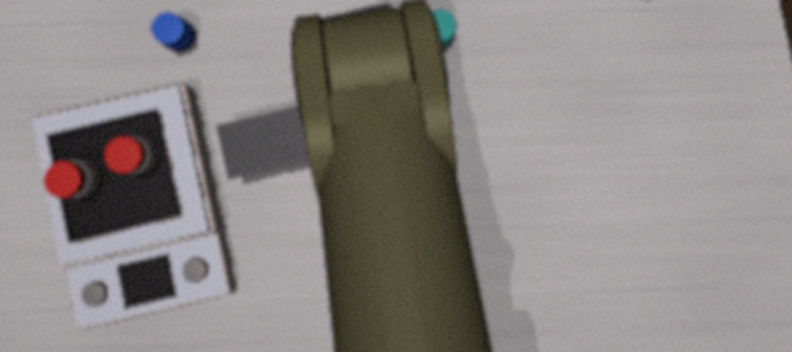

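The tray is centred within about 1 mm and square within about 1° in both views, with both jars standing. Now I lay the lifter back at its old place.

```bash
python3 -m jog '[[[0,-0.5,-0.1,0,0],[0,-0.9,-0.15,0,0],[0,-1,-0.15,0,0],[0,-1,-0.15,0,0],[0,-1,-0.15,0,0],[0,-1,-0.15,0,0],[0,-1,-0.15,0,0],[0,-1,-0.15,0,0],[0,-0.9,-0.15,0,0],[0,-0.6,-0.07,0,0]]]'
python3 -m jog '[[[0,0,0,0.4,0],[0,0,0,0.5,0],[0,0,0,0.4,0],[0,0,0,0.2,0],[0,0,0,0.1,0],[0,0,0,0.05,0],[0,0,0,0.02,0],[0,0,0,0,0],[0,0,0,0,0]]]'; python3 -c "
from h import *
s=get_state();print(s['position'],toolyaw(s)[0],s['ft_force'])"
```

```text
time: 22.25
position: [0.5545, -0.3746, 0.1103]
tool_rot: [1.991, 2.43, -0.0]
ft_force: [-0.1, -0.2, -0.9]
grip_width: 0.2
time: 23.38
position: [0.5546, -0.3736, 0.0441]
tool_rot: [1.99, 2.43, -0.0]
ft_force: [-0.8, -0.2, -1.8]
grip_width: 0.2
[ 0.55458544 -0.37359316  0.04412398] 101.38526468531433 [-0.75049605 -0.17832979 -1.84823338]
```

```bash
python3 -m jog '[[[0,0,0,0.03,0],[0,0,0,0.03,0],[0,0,0,0.02,0],[0,0,0,0,0]]]'
python3 -m jog '[[[0.1,0,0,0,0],[0.35,0,0,0,0],[0.7,0,0,0,0],[1,0,0,0,0],[1,0,0,0,0],[1,0,0,0,0],[1,0,0,0,0],[1,0,0,0,0],[1,0,0,0,0],[1,0,0,0,0]]]'
```

```text
time: 23.88
position: [0.5546, -0.3738, 0.0414]
tool_rot: [1.99, 2.43, -0.0]
ft_force: [-0.9, -0.8, 5.3]
grip_width: 0.2
time: 25.12
position: [0.5544, -0.3734, 0.0405]
tool_rot: [1.99, 2.431, -0.0]
ft_force: [0.4, 0.5, -0.5]
grip_width: 0.995
```

```bash
python3 -m jog '[[[1,0,0,-0.3,0],[1,0,0,-0.7,0],[1,0,0,-1,0],[1,0,0,-1,0],[1,0,0,-1,0],[1,-0.5,0,-0.5,0],[1,-1,0,0,0],[1,-1,0,0,0],[1,-0.5,0,0,0],[1,0,0,0,0]]]'
python3 - <<'E'
from h import *
s=get_state();print(s['position'],s['ft_force'])
for cam in('scene','top'):
    im,d=eyes.get_image(cam);W=cloud(cam,d);g=im.max(-1)
    q=W[...,:2]-[.4785,.2825];t=(np.hypot(q[...,0],q[...,1])<.1)&(W[...,2]>.070)&(W[...,2]<.09)&(g<75);print(cam,'tray',rect(W,t))
    m=(abs(W[...,0]-.53)<.07)&(abs(W[...,1]+.26)<.1)&(g<110)&(W[...,2]<.015);m=cv2.morphologyEx(m.astype(np.uint8),cv2.MORPH_OPEN,np.ones((7,7)))>0;print('blade',rect(W,m))
    save(cam+'8.png',im,None,1.5)
E
```

```text
time: 26.38
position: [0.5775, -0.4928, 0.2205]
tool_rot: [1.993, 2.428, -0.001]
ft_force: [0.6, -0.6, -0.2]
grip_width: 0.999
[ 0.57746163 -0.49278012  0.22049243] [ 0.63931205 -0.59801805 -0.18087728]
scene tray {'n': 984, 'c': array([479.2, 283.9]), 'wh': array([125.1, 126. ]), 'a': 11.79, 'zmed': 78.6, 'bb': [325, 113, 64, 40]}
blade {'n': 997, 'c': array([ 530.7, -260. ]), 'wh': array([ 66.5, 133.6]), 'a': 12.25, 'zmed': 3.3, 'bb': [129, 189, 52, 31]}
top tray {'n': 1840, 'c': array([478. , 282.5]), 'wh': array([120.1, 122.8]), 'a': 11.99, 'zmed': 78.3, 'bb': [92, 201, 60, 58]}
blade {'n': 1064, 'c': array([ 530.4, -260.3]), 'wh': array([ 62.6, 133.2]), 'a': 11.91, 'zmed': 3.2, 'bb': [308, 189, 48, 31]}
```

View pics/scene8.png

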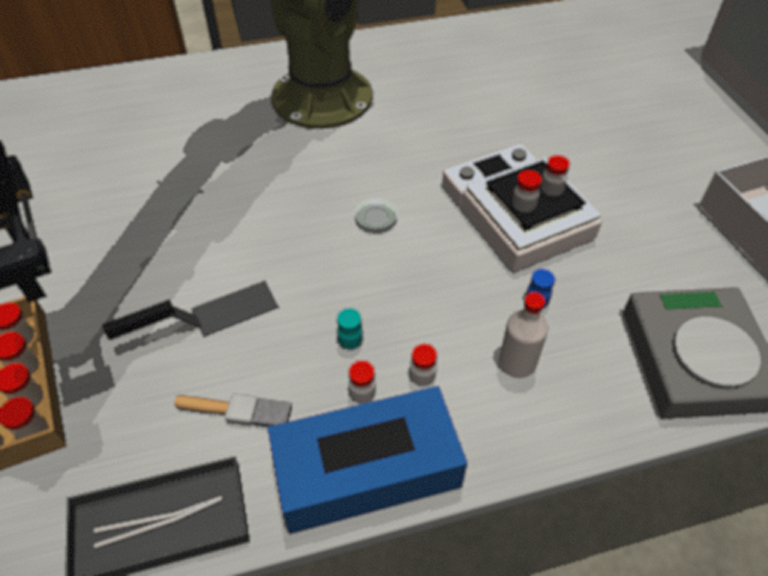

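The scene shows the tray with both jars upright on the hotplate (535,195) and the lifter flat at (235,308). All the bystanders are unmoved and the gripper is clear. I hand it in.

```bash
python3 -c "
from bench import job;print(job.close_job())"
```

```text
the job is handed in; nothing more can be done
None
```

The tray is on the white top of the hotplate with both jars standing, and the lifter is back flat on the bench. I handed the job in at about 26.5 s of the 64 s.

**What I did:** I gripped the lifter at its handle and slid the blade under the tray. I carried the tray over and lowered it until its weight was off the blade. Then I drew the lifter straight out and laid it about 5 mm from where it started.

**Last checks:**
- **Tray position:** it is centred on the hotplate top within about 1 mm in both views, and square within about 1°.
- **Jars:** the lids stand at the expected 140 mm and stayed put while the lifter came out.
- **Lifter:** the blade's top is at 3 mm, so it lies flat.
- **Other things:** the dish, brush, bottle and spare jars look unmoved in the last picture, and the gripper is clear of everything.

**What went wrong or disagreed:**
- I first turned the lifted tray the wrong way by about 20° and turned it back. It was clear of everything, and the jars did not shift.
- The tilt readings while carrying differed between the cameras, from about 0.4° to 1.3°.
- The top view was blocked by the arm just before the tray was set down, so I checked with the scene camera instead. One of its own readings there was spoiled because the gripper hid part of the tray.

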